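# Clear the pad seat, tuck a liner strip under its leaf and hold it down

## Robot

A 6-joint arm with a two-finger parallel gripper is mounted at the origin on the work surface. World frame = base frame: x ahead of the robot, y to its left, z up, the work surface at z = 0. Lengths are in m, angles in rad, forces in N, time in s.
With the tool pointing down it reaches from about 0.35 to 0.875 m from the base axis. Payload 4.2 kg.
Tool frame: the origin (TCP) lies on the centre line of the jaws, within the pads' length; the fingertips stand 22 mm ahead of it and the grasp point (between the pads) lies 3 mm ahead of it; z points along the fingers, y is the line along which they close (so a half turn about z gives the same grasp; the last joint's range is limited). The gripper opens to 85 mm and grips with 20 to 120 N. Pads are 22 mm wide; open, the fingers measure 114 mm over their backs; the gripper's body (76 mm by 85 mm) begins 54 mm behind the grasp point. The pads swing forward as they close: fully open they stand 13 mm farther back than shut.
Start: joints at [-1.039, 0.385, 0.008, 0, -1.194, -0.259], TCP at [0.168, -0.602, 0.227] pointing down, gripper open.
Joint ranges: [-3.14, 3.14], [-1.21, 2.06], [-1.07, 1.41], [-3.16, 2.05], [-2.99, -0.16], [-3.1, 3.1]. Speed limits (rad/s): [2.79, 2.79, 3.14, 3.14, 3.14, 3.14].

## Interface

Orientations are given as a unit quaternion [x, y, z, w].
In Python, from workcell import telemetry, imaging, job gives the robot as it stands.
- The arm moves only by the tool step_arm, never from a script. Its arguments are lists of equal length, an entry for each row: "slide": the shift along the tool's x, y, z in cm, a list of three; "roll": the turn about the tool's z in degrees; "grip": the opening, from 0 (shut) to 1 (fully open). In form: {"slide": [[dx, dy, dz], ...], "roll": [roll, ...], "grip": [grip, ...]}. A call has 1 to 8 rows; each row shifts and turns the commanded pose from where the row before left it, along the tool's axes as they then stand; what a row does not reach is not made up. A row lasts 1/8 s, in which the tool goes at most 62.5 mm and 10.7 degrees, less where a joint would pass 70% of its speed; a pose out of reach is approached as far as the arm can. A call with a gripper value outside its range is refused whole. The fingers move at their own pace and stop on an object; "squeeze" is the grip in N (left out, the last holds). Time passes only in rows, so rows that do not move let the fingers close. It gives the time, the measured TCP pose, the force, the opening and the grip force at its end, in the units of the state.
- telemetry.state(): the state, without advancing time (a new reading comes with each control period).
- imaging.capture(name): name is "side" or "top" or "wrist"; returns a dict with "pixels" (400x640x3 uint8, red, green, blue), "range_z" (400x640 float32, m along the optical axis (not along the pixel's ray), 0 where there is no reading), "camera_matrix" (3x3 intrinsics, pixels), "R" (3x3) and "t" (3): a world point X has camera coordinates R X + t; the wrist camera has in their place "tool_from_camera" (4x4, takes a point from camera to tool coordinates, whose origin is the TCP and whose axes are the flange's). Camera axes: x right, y down, z forward; pixel columns grow to the right and rows downward; lengths in m; the calibration is good to about 2 mm. A picture is of the moment at which its call begins: read the wrist's pose just before it.
- job.close_job(): hands the job in; it is judged then, once.
The state is a dict: "clock": time; "joints": joint angles; "joint_vel": joint speeds; "tau": joint torques, N m; "ee_pos": TCP position; "eef_rot": TCP orientation; "wrist_force": force on the tool from outside, world axes, zero at the start; "ft_torque": the same for the moment, N m; "grip_width": finger opening in m; "gripper_force": force on a finger pad.
Only numpy, scipy, OpenCV 4.12 (cv2) and the standard library are available. Lean on these libraries where they do the work, as an engineer would, in place of code of your own. Each camera call takes 0.05 s, during which the arm holds its last target. There are 200 camera calls.

## Task

Put the two spent rubber pads lying on the pad seat into the tilting grey bin. Then take the loose steel liner strip by its rib, lay it square and central on the seat and slide its plain front edge under the lapped leaf, without lifting the leaf, until it is home against the stop bar underneath. Press the strip down until the sprung platen has gone all the way down and the strip is flat on the seat, and finish while still holding it pressed there; leave the other tools where they are.

Things in the scene. Friction and masses are not known exactly. Their poses are not given: they have to be found in the camera images.
- seat: The fixed pad seat: dark steel base 200 (x) x 180 (y) mm. Origin: centre of its underside on the table; own x points from the open front to the leaf at the back. From seat x +15 to +100 mm its top is a fixed bed 12 mm above the table; in front of that lies the sprung platen. Two hinge lugs stand 40 mm high at seat x +74 to +100, y +-82 mm.
- stop (a point): Middle of the foot of the stop bar's front face: seat x = +48 mm, height 12 mm. The bar is 150 mm long (y), 8 mm high, fixed on the bed, hidden under the leaf 28 mm behind its lip.
- platen_top (a point): Centre of the top of the aluminium platen, 112 (x) x 150 (y) mm, covering seat x -99 to +13 mm. Unpressed, its top is 16 mm above the table; pressed fully down it is flush with the rear bed at 12 mm.
- platen (a joint): Downward travel of the sprung platen, m: 0 = up, 0.004 = fully down. It starts to move at about 5 N and is fully down at about 15 N of downward load; it rises again when let go.
- leaf (a joint): Hinge angle of the lapped leaf, rad: 0 = at rest (level), grows as its front lip is lifted. Loose, held down only by its own weight (0.2 kg); the hinge lies at seat x = +90 mm, height 32 mm.
- leaf_lip (a point): Middle of the lower front edge of the lapped leaf, a bright steel plate 70 (x) x 150 (y) x 4 mm over the rear of the seat. At rest this point is at seat x = +20 mm, y = 0, height 25 mm: 13 mm above the fixed bed and 9 mm above the unpressed platen.
- strip: The liner strip, about 0.3 kg, lying flat on the table at the start: bright steel plate 90 (x) x 120 (y) x 4 mm with an upright grip rib. Origin: centre of the plate's underside; own x points to the plain front edge (the one farther from the rib), which goes under the leaf. When home, its origin is at seat x = +3 mm.
- strip_rib (a point): Centre of the top of the strip's grip rib: strip x = -18 mm, y = 0, 30 mm above the underside. The rib is 8 mm thick (x), 60 mm long (y), 26 mm high above the plate; grip it from above across its thickness.
- strip_nose (a point): Middle of the strip's plain front edge, on the underside: strip x = +45 mm.
- pad_a: Spent clamp pad, black rubber block 40 (x) x 30 (y) x 18 mm with three cross ribs on top, about 45 g, lying on the platen. Origin: centre of its underside. Grip it across the 30 mm.
- pad_b: Second spent pad, same as pad_a.
- bin: The tilting grey steel bin: open box 150 (x) x 140 (y) x 80 mm, walls 4 mm, on stiff pivots in a dark stand (190 mm wide along y, side plates 81 mm high); tilted up to 0.25 rad either way about its y axis. Origin: on the pivot axis at the bin's centre, 66 mm above the table; own z points out of its mouth, the rim is 40 mm along +z, the underside 40 mm along -z.
- clamp: Bystander: black hydraulic swing clamp body, 75 x 65 mm foot, 144 mm high. Origin: centre of the underside.
- jack: Bystander: bright steel jack screw standing upright, 60 mm across, 98 mm high. Origin: centre of the underside.
- jaw_a: Bystander: aluminium step jaw 45 x 90 x 35 mm. Origin: centre of the underside.
- jaw_b: Bystander: the second step jaw, same as jaw_a.
- hammer: Bystander: dead blow hammer lying down, 240 mm long along its x, head with copper faces 106 mm across at its +x end, 48 mm high. Origin: near the head end of the handle, on the table.

How it is judged:
On the way, in this order (a step that is already met when the one before it is completed fails the run):
1. both spent pads are in the bin (x of pad_a in the frame of bin between -0.075 and 0.075 m and y of pad_a in the frame of bin between -0.07 and 0.07 m and z of pad_a in the frame of bin between -0.045 and 0.035 m and x of pad_b in the frame of bin between -0.075 and 0.075 m and y of pad_b in the frame of bin between -0.07 and 0.07 m and z of pad_b in the frame of bin between -0.045 and 0.035 m), for 0.2 s.
2. the strip's front edge is tucked home under the leaf, square and central, with the leaf down (x of strip_nose in the frame of seat between 0.04 and 0.052 m and y of strip_nose in the frame of seat between -0.015 and 0.015 m and z of strip_nose in the frame of seat between 0.009 and 0.022 m and angle between the x axis of strip and the x axis of seat, either way round below 0.1 rad and value of joint leaf below 0.05 rad), for 0.2 s.
At the end, for the whole second after the job is handed in: Pads in the bin; strip edge under the leaf within 8 mm of the stop, 15 mm of centre and 0.1 rad of square, lying flat (0.05 rad, edge under 2.5 mm above the fixed bed); leaf under 0.05 rad; fingers bear on the strip (over 4 N) and keep the platen down by over 3 of its 4 mm (all of step 1 and all of step 2 and z of strip_nose in the frame of seat below 0.0145 m and angle between strip's own z axis and vertical below 0.05 rad and value of joint platen above 0.003 m and contact force between the fingers and strip above 4 N and linear speed of strip below 0.02 m/s); the arm keeps its last pose, push and grip.
It fails at once if the leaf is lifted (more than 0.12 rad, about 8 mm at its lip) (value of joint leaf above 0.12 rad).
It fails at once if a bystander tool is pushed away (more than 40 mm) (distance of any of clamp, jack, jaw_a, jaw_b, hammer from where it was at the start of the episode above 0.04 m).
It also fails if it takes over 72 s, if anything falls off the work surface, if the arm or the gripper's body presses on something with over 40 N, if the wrist force passes 120 N, or if a joint passes its speed limit or range.

## Working session

There is one attempt and no reset: what is moved stays moved. The work goes in short steps, Python scripts to look and compute and a tool call to move; the robot and the scene stay as the last step left them, time stands still between calls to the robot, and variables do not carry over. Pictures are saved under pics/ and viewed, at most 10 in all, crops included, and the job is handed in when it is done.

Besides the shell and the picture viewer there is one more tool, called after "Call:" as a command line: name --pt "numbers of a row" for each row, then --argument value for the rest. step_arm: Moves the arm, as the interface text tells. Its arguments: {"type":"object","properties":{"slide":{"type":"array","items":{"type":"array","items":{"type":"number"}}},"roll":{"type":"array","items":{"type":"number"}},"grip":{"type":"array","items":{"type":"number"}},"squeeze":{"type":"number"}},"required":["slide","roll","grip"]}

```bash
mkdir -p pics; cat > h.py <<'E'
import numpy as np, cv2
from workcell import telemetry, imaging, job
def cap(n):
    c=imaging.capture(n); return c
def cloud(c):
    K=c["camera_matrix"];z=c["range_z"];v,u=np.mgrid[0:400,0:640]
    P=np.stack([(u-K[0,2])/K[0,0]*z,(v-K[1,2])/K[1,1]*z,z],-1)
    W=(P-c["t"])@c["R"]
    W[z==0]=np.nan
    return W
E
python3 - <<'E'
from h import *
s=telemetry.state();print({k:np.round(v,3) for k,v in s.items()})
for n in("top","side"):
    c=cap(n);cv2.imwrite(f"pics/{n}0.png",c["pixels"][...,::-1]);np.savez(n+"0.npz",**c)
    print(n,np.round(c["R"],3).tolist(),c["t"],c["camera_matrix"].tolist())
E
```

```text
{'clock': np.float64(0.0), 'joints': array([-1.039,  0.386,  0.007, -0.   , -1.194, -0.259]), 'joint_vel': array([ 0.001, -0.   ,  0.   , -0.   ,  0.001, -0.   ]), 'tau': array([-0.0000e+00, -3.9229e+01,  1.8840e+01,  4.1860e+00, -5.0000e-03,
        0.0000e+00]), 'ee_pos': array([ 0.168, -0.601,  0.226]), 'eef_rot': array([-0.136,  0.991,  0.001, -0.   ]), 'wrist_force': array([-0.329,  0.775,  0.853]), 'ft_torque': array([-0.017,  0.023,  0.001]), 'gripper_force': np.float64(0.0), 'grip_width': np.float64(0.085)}
top [[-0.017, -1.0, -0.022], [-0.987, 0.02, -0.159], [0.16, 0.019, -0.987]] [-0.06421543  0.61985998  1.02213306] [[392.7184981922277, 0.0, 318.8427365823342], [0.0, 392.7184981922277, 196.02431528961964], [0.0, 0.0, 1.0]]
side [[-0.834, -0.552, -0.001], [-0.317, 0.48, -0.818], [0.452, -0.682, -0.575]] [0.44258483 0.2997525  1.18220976] [[475.94856830337096, 0.0, 318.0799259924035], [0.0, 475.94856830337096, 196.41595740651815], [0.0, 0.0, 1.0]]
```

View pics/top0.png

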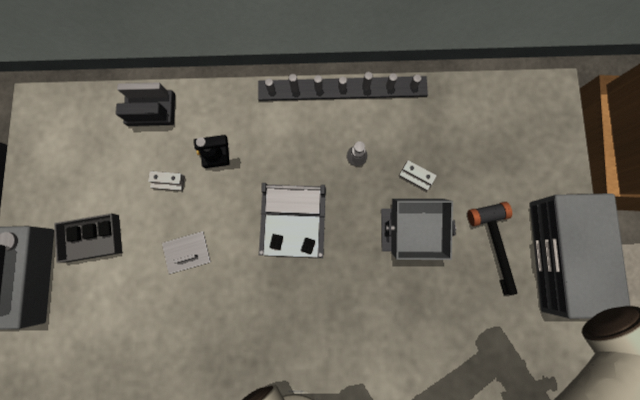

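View pics/side0.png

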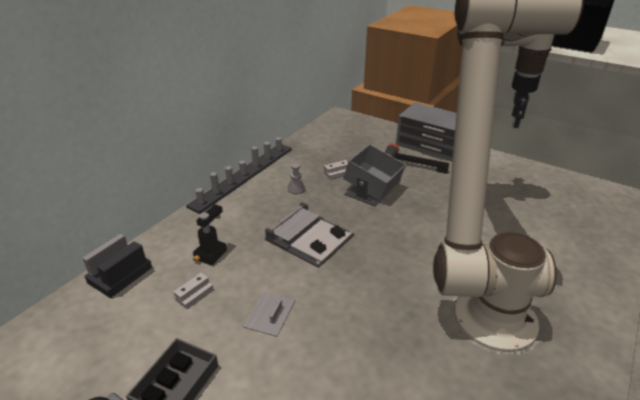

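The top view shows the seat around (293,221) with the pads at (276,242) and (308,246). The strip is at (187,253) with its rib near the lower edge, and the bin is at (422,229). The side view agrees; the leaf is on the far side (+x).

```bash
cat > m.py <<'E'
from h import *
c=dict(np.load("top0.npz"));W=cloud(c);px=c["pixels"].astype(int);g=px.sum(2)/3
def box(n,u0,u1,v0,v1,z0,z1,gm=None):
    m=np.zeros((400,640),bool);m[v0:v1,u0:u1]=1
    m&=(W[...,2]>z0)&(W[...,2]<z1)
    if gm: m&=(g>=gm[0])&(g<gm[1])
    P=W[m];r=cv2.minAreaRect(P[:,:2].astype(np.float32)*1000)
    k,i=np.unique(m,return_counts=True)
    print(n,len(P),"ctr",np.round(r[0],1),"size",np.round(r[1],1),"ang",round(r[2],1),"zmed",round(np.median(P[:,2])*1000,1),"mean",np.round(P.mean(0)*1000,1),"corners",np.round(cv2.boxPoints(r)).tolist())
    return m
print("table z",np.nanmedian(W[300:330,200:400,2]), W[253,187],W[242,276])
box("seat",255,330,180,262,.006,.06)
box("leaf",255,330,180,220,.024,.036)
box("platen",255,330,212,262,.009,.020,(120,256))
box("padA",264,287,230,254,.026,.05)
box("padB",297,320,234,258,.026,.05)
box("padAdark",266,287,230,254,.012,.05,(0,60))
box("padBdark",299,319,234,258,.012,.05,(0,60))
box("strip",155,215,225,280,.002,.04)
box("rib",155,215,225,280,.02,.04)
box("binrim",375,460,190,270,.07,.14)
box("clamp",190,235,125,172,.02,.2);box("jack",340,372,135,170,.02,.2);box("jawb",395,440,155,190,.015,.06)
for u in range(380,462,5): print(u,np.round(W[229,u],3),np.round(W[205,u,2],3),np.round(W[255,u,2],3))
E
python3 m.py; python3 - <<'E'
import cv2
i=cv2.imread('pics/top0.png')
a=cv2.resize(i[180:275,155:325],None,fx=4.5,fy=4.5,interpolation=cv2.INTER_CUBIC);cv2.imwrite('pics/crop1.png',a)
E
```

```text
table z -0.0008775756561948249 [ 0.4719598   0.29845126 -0.00055673] [0.4966134  0.04317693 0.03472243]
seat 4245 ctr [557.    2.4] size [180.5 200. ] ang 86.8 zmed 17.2 mean [557.4   1.   20.7] corners [[452.0, -82.0], [652.0, -93.0], [662.0, 87.0], [462.0, 98.0]]
leaf 1379 ctr [613.4  -2.3] size [175.2  77.7] ang 89.4 zmed 28.1 mean [613.   -1.3  28.6] corners [[574.0, -90.0], [651.0, -90.0], [653.0, 85.0], [575.0, 86.0]]
platen 1821 ctr [515.2   3.7] size [169.7 113. ] ang 86.8 zmed 14.9 mean [517.7   4.5  14.8] corners [[454.0, -78.0], [567.0, -84.0], [576.0, 85.0], [464.0, 92.0]]
padA 150 ctr [497.   45.2] size [29.2 39. ] ang 75.9 zmed 31.6 mean [496.9  45.4  31.5] corners [[475.0, 36.0], [512.0, 26.0], [519.0, 55.0], [482.0, 64.0]]
padB 152 ctr [485.4 -41.5] size [29.  39.5] ang 68.8 zmed 31.6 mean [485.1 -41.7  31.5] corners [[462.0, -48.0], [499.0, -62.0], [509.0, -35.0], [472.0, -21.0]]
padAdark 141 ctr [498.   43.8] size [26.7 37.3] ang 77.8 zmed 31.4 mean [497.6  43.1  31. ] corners [[477.0, 35.0], [513.0, 27.0], [519.0, 53.0], [483.0, 61.0]]
padBdark 143 ctr [486.3 -42.5
[... 1097 characters left out ...]
.0], [718.0, -324.0], [679.0, -301.0]]
380 [ 0.529 -0.245  0.001] 0.001 -0.002
385 [ 0.527 -0.256  0.022] -0.0 -0.0
390 [ 0.523 -0.26   0.079] -0.002 0.002
395 [ 0.522 -0.272  0.086] 0.098 0.076
400 [ 0.526 -0.296  0.024] 0.041 0.054
405 [ 0.526 -0.309  0.03 ] 0.044 0.055
410 [ 0.526 -0.323  0.025] 0.045 0.052
415 [ 0.525 -0.336  0.028] 0.043 0.054
420 [ 0.525 -0.35   0.027] 0.045 0.052
425 [ 0.525 -0.363  0.028] 0.044 0.055
430 [ 0.525 -0.377  0.027] 0.041 0.052
435 [ 0.525 -0.391  0.027] 0.041 0.053
440 [ 0.524 -0.404  0.029] 0.044 0.05
445 [ 0.522 -0.408  0.059] 0.068 0.05
450 [ 0.518 -0.408  0.103] 0.113 0.087
455 [ 0.52  -0.43   0.073] 0.001 -0.001
460 [ 0.525 -0.468 -0.002] -0.001 -0.0
```

View pics/crop1.png

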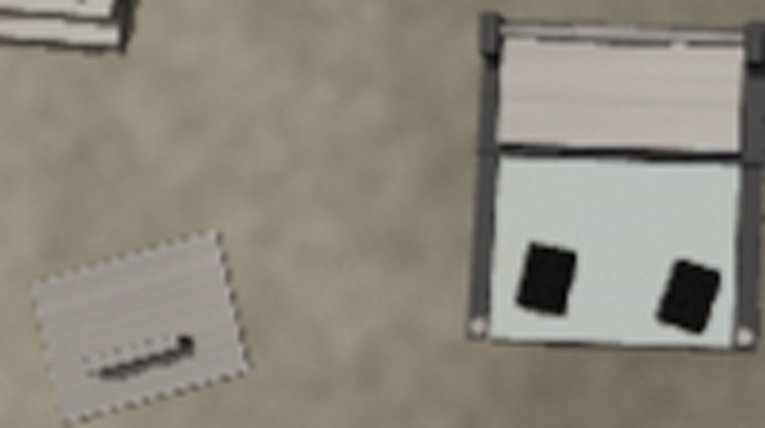

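The crop shows the strip with its rib on the robot-facing side, so its front edge faces +x. The pads lie at about -14° and -21° on the platen. Sizes and heights match the given dimensions.

```bash
cat > go.py <<'E'
# usage: go.py x y z(mm) yang(deg, world angle of tool y) -> roll first, then slide (cm) in tool axes
import sys
from h import *
from scipy.spatial.transform import Rotation as R
s=telemetry.state();M=R.from_quat(s["eef_rot"]).as_matrix();p=s["ee_pos"]*1000
x,y,z,a=map(float,sys.argv[1:5])
ya=np.degrees(np.arctan2(M[1,1],M[0,1]));roll=-((a-ya+180)%360-180)
t=np.radians(a);Yt=np.array([np.cos(t),np.sin(t),0]);Zt=np.array([0,0,-1.]);Xt=np.cross(Yt,Zt)
d=np.array([x,y,z])-p
print("clock",s["clock"],"at",np.round(p,1),"yang",round(ya,1),"tilt",np.round(M[:,2],3),"roll",round(roll,1),"slide after roll cm",np.round([d@Xt/10,d@Yt/10,d@Zt/10],2),"n",np.linalg.norm(d)/62.5,"w",s["grip_width"],"j",np.round(s["joints"],2))
E
python3 go.py 497 45 150 75.8
```

```text
clock 0.1 at [ 168.3 -601.4  225.7] yang 105.6 tilt [-0.001  0.002 -1.   ] roll 29.8 slide after roll cm [-16.01  70.73   7.57] n 11.665464841847559 w 0.0853895115657566 j [-1.04  0.39  0.01 -0.   -1.19 -0.26]
```

Call:
step_arm --pt "0 0 0" --pt "0 0 0" --pt "0 0 0" --pt "-1.23 5.44 0.58" --pt "-1.23 5.44 0.58" --pt "-1.23 5.44 0.58" --pt "-1.23 5.44 0.58" --pt "-1.23 5.44 0.58" --roll '[10,10,9.8,0,0,0,0,0]' --grip '[1,1,1,1,1,1,1,1]'

```text
clock: 1.1
ee_pos: [0.295, -0.3515, 0.1973]
eef_rot: [0.124, 0.992, 0.0, -0.0]
wrist_force: [0.8, -0.9, 0.5]
grip_width: 0.0854
gripper_force: 0.0
```

Call:
step_arm --pt "-1.23 5.44 0.58" --pt "-1.23 5.44 0.58" --pt "-1.23 5.44 0.58" --pt "-1.23 5.44 0.58" --pt "-1.23 5.44 0.58" --pt "-1.23 5.44 0.58" --pt "-1.23 5.44 0.58" --pt "-1.23 5.44 0.58" --roll '[0,0,0,0,0,0,0,0]' --grip '[1,1,1,1,1,1,0.75,0.75]'

```text
clock: 2.1
ee_pos: [0.4969, 0.0465, 0.151]
eef_rot: [0.123, 0.992, -0.0, -0.0]
wrist_force: [-0.2, -0.4, -0.2]
grip_width: 0.064
gripper_force: 0.0
```

```bash
python3 go.py 497 45 39 75.8
```

```text
clock 2.1 at [496.9  46.5 151. ] yang 75.9 tilt [-0. -0. -1.] roll 0.1 slide after roll cm [-0.05 -0.14 11.2 ] n 1.7915110154627572 w 0.06400170404770496 j [ 0.42  0.25 -0.4  -0.   -0.92 -2.24]
```

Call:
step_arm --pt "-0.05 -0.14 4" --pt "0 0 4" --pt "0 0 2" --pt "0 0 1.2" --pt "0 0 0" --pt "0 0 0" --pt "0 0 0" --pt "0 0 0" --roll '[0,0,0,0,0,0,0,0]' --grip '[0.75,0.75,0.75,0.75,0.75,0,0,0]' --squeeze 30

```text
clock: 3.1
ee_pos: [0.497, 0.0433, 0.04]
eef_rot: [0.123, 0.992, 0.0, 0.001]
wrist_force: [-0.6, -0.7, 0.6]
grip_width: 0.0098
gripper_force: 0.0
```

```bash
python3 go.py 522 -325 200 75.8; python3 - <<'E'
from h import *
print(telemetry.state()["wrist_force"])
c=cap("wrist");cv2.imwrite("pics/w1.png",c["pixels"][...,::-1])
E
```

```text
clock 3.1 at [497.   43.3  40. ] yang 75.8 tilt [ 0.001  0.001 -1.   ] roll 0.0 slide after roll cm [-11.45 -35.09 -16.  ] n 6.437527189400845 w 0.00978139497397344 j [ 0.41  0.4  -0.53  0.   -0.64 -2.23]
[-0.57685369 -0.65794621  0.59331507]
```

View pics/w1.png

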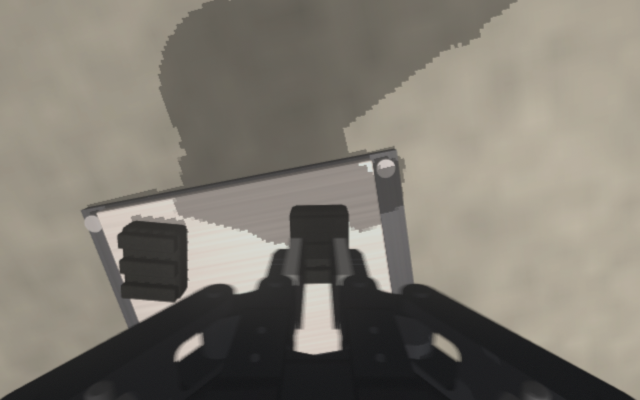

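The jaws closed past the pad (10 mm), and the pad at (318,240) sits in front of the fingers. I'll open, rise and measure again.

Call:
step_arm --pt "0 0 0" --pt "0 0 0" --pt "0 0 -5" --pt "0 0 -6" --pt "0 0 -3" --pt "0 0 0" --roll '[0,0,0,0,0,0]' --grip '[0.75,0.75,0.75,0.75,0.75,0.75]'

```text
clock: 3.9
ee_pos: [0.4982, 0.0437, 0.1821]
eef_rot: [0.123, 0.992, 0.002, 0.003]
wrist_force: [-0.3, 0.9, -1.4]
grip_width: 0.0639
gripper_force: 0.0
```

```bash
cat >> h.py <<'E'
from scipy.spatial.transform import Rotation as R
def wcloud():
    s=telemetry.state();c=cap("wrist");T=c["tool_from_camera"]
    c=dict(c);K=c["camera_matrix"];z=c["range_z"];v,u=np.mgrid[0:400,0:640]
    P=np.stack([(u-K[0,2])/K[0,0]*z,(v-K[1,2])/K[1,1]*z,z],-1)
    P=P@T[:3,:3].T+T[:3,3]
    W=P@R.from_quat(s["eef_rot"]).as_matrix().T+s["ee_pos"];W[z==0]=np.nan
    return c,W
def rects(W,m,lo,hi,amin=60):
    m=m&(W[...,2]>lo)&(W[...,2]<hi)
    n,l,st,ce=cv2.connectedComponentsWithStats(m.astype(np.uint8))
    for i in range(1,n):
        if st[i,4]<amin: continue
        P=W[l==i];r=cv2.minAreaRect(P[:,:2].astype(np.float32)*1000)
        print(st[i,4],ce[i].round(),"ctr",np.round(r[0],1),"size",np.round(r[1],1),"z",np.round(np.percentile(P[:,2]*1000,[5,50,95]),1),"corners",np.round(cv2.boxPoints(r)).tolist())
E
python3 - <<'E'
from h import *
c,W=wcloud();g=c["pixels"].mean(2)
cv2.imwrite("pics/w2.png",c["pixels"][...,::-1])
print(c["tool_from_camera"].round(3).tolist())
reg=(abs(W[...,0]-.51)<.07)&(abs(W[...,1])<.085)
print("wrist");rects(W,reg,.025,.045)
t=cap("top");V=cloud(t)
reg=(abs(V[...,0]-.51)<.065)&(abs(V[...,1])<.085)
print("top");rects(V,reg,.025,.05,20)
E
```

```text
[[0.0, -0.962, -0.271, 0.069], [1.0, 0.0, 0.0, 0.0], [-0.0, -0.271, 0.962, -0.147], [0.0, 0.0, 0.0, 1.0]]
wrist
1360 [317. 180.] ctr [499.9  44.1] size [29.5 40.4] z [27.8 32.8 34.6] corners [[477.0, 34.0], [516.0, 25.0], [523.0, 54.0], [484.0, 63.0]]
1380 [223. 191.] ctr [487.2 -42.5] size [30.4 39. ] z [27.4 32.8 34.7] corners [[464.0, -50.0], [500.0, -63.0], [511.0, -35.0], [474.0, -22.0]]
167 [269. 273.] ctr [578.1 -20.4] size [ 3.7 56. ] z [25.9 28.4 29.7] corners [[576.0, 8.0], [576.0, -48.0], [580.0, -48.0], [580.0, 8.0]]
top
158 [307. 246.] ctr [485.5 -41. ] size [29.6 39.4] z [26.6 31.1 35.3] corners [[462.0, -48.0], [499.0, -61.0], [509.0, -33.0], [472.0, -21.0]]
```

View pics/w2.png

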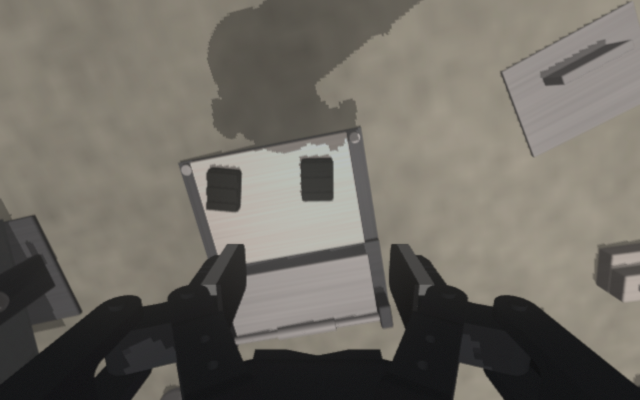

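The pads haven't moved: pad A is at about (499,44) and pad B at (486,-42). So the fingers must have closed above or behind the pad. I'll read their true position in the tool frame from the wrist depth.

```bash
python3 - <<'E'
from h import *
s=telemetry.state();c,W=wcloud();M=R.from_quat(s["eef_rot"]).as_matrix()
P=((W-s["ee_pos"])@M)*1000
for v in (246,255,265,275,285,300,315):
    print(v,[(u,*P[v,u].round().tolist()) for u in (218,225,232,238,243,392,398,405,415,425)])
m=(P[...,2]<60)&(c["range_z"]>0)&(abs(P[...,1])<70)
Q=P[m];print("max z",np.percentile(Q[:,2],[50,90,99,100]));F=Q[Q[:,2]>np.percentile(Q[:,2],97)];print(F.min(0),F.max(0),F.mean(0))
print(s["ee_pos"],s["grip_width"])
E
```

```text
246 [(218, -70.0, -99.0, 164.0), (225, -69.0, -92.0, 164.0), (232, 12.0, -35.0, -18.0), (238, 11.0, -33.0, -17.0), (243, 10.0, -31.0, -15.0), (392, 9.0, 32.0, -13.0), (398, 11.0, 34.0, -17.0), (405, 11.0, 37.0, -17.0), (415, -76.0, 103.0, 180.0), (425, -76.0, 114.0, 179.0)]
255 [(218, 7.0, -42.0, -17.0), (225, 11.0, -36.0, -26.0), (232, 11.0, -33.0, -26.0), (238, 10.0, -32.0, -23.0), (243, 6.0, -32.0, -15.0), (392, 6.0, 33.0, -14.0), (398, 10.0, 32.0, -24.0), (405, 11.0, 35.0, -25.0), (415, 11.0, 39.0, -25.0), (425, -86.0, 114.0, 178.0)]
265 [(218, 11.0, -36.0, -34.0), (225, 11.0, -34.0, -34.0), (232, 10.0, -32.0, -33.0), (238, 6.0, -32.0, -24.0), (243, 2.0, -32.0, -15.0), (392, 1.0, 33.0, -15.0), (398, 7.0, 32.0, -26.0), (405, 11.0, 33.0, -34.0), (415, 12.0, 36.0, -35.0), (425, 7.0, 43.0, -26.0)]
275 [(218, 11.0, -34.0, -42.0), (225, 11.0, -32.0, -42.0), (232, 8.0, -31.0, -35.0), (238, 2.0, -32.0, -26.0), (243, -3.0, -32.0, -17.0), (392, -2.0, 32.0, -17.0), (398, 3.0, 33.0, -26.0), (405, 8.0, 32.0, -37.0), (415, 11.0, 34.0, -42.0), (425, 11.0, 38.0, -41.0)]
285 [(218, 11.0, -33.0, -
[... 328 characters left out ...]
38, -8.0, -32.0, -27.0), (243, -122.0, -74.0, 150.0), (392, -140.0, 82.0, 178.0), (398, -7.0, 33.0, -28.0), (405, -1.0, 32.0, -38.0), (415, 5.0, 33.0, -48.0), (425, 13.0, 32.0, -59.0)]
315 [(218, 17.0, -25.0, -73.0), (225, -2.0, -32.0, -46.0), (232, -8.0, -32.0, -38.0), (238, -139.0, -80.0, 149.0), (243, -139.0, -75.0, 149.0), (392, -132.0, 74.0, 140.0), (398, -161.0, 91.0, 181.0), (405, -6.0, 33.0, -40.0), (415, 17.0, 25.0, -72.0), (425, 17.0, 28.0, -73.0)]
max z [-78.15884512 -48.06285236 -17.9390416  -10.04594666]
[-11.16309515 -45.53232048 -26.46100196] [ 11.86603584  46.07039386 -10.04594666] [  4.17471992   0.02205975 -19.89082087]
[0.49605401 0.04312287 0.17878923] 0.06417612224285428
```

The wrist depth puts the fingertips at tool z ≈ -13 mm at 64 mm opening. That is about 30 mm farther back than stated, so they closed above the pad. I'll calibrate the tips at the pad and rib openings.

Call:
step_arm --pt "0 0 0" --pt "0 0 0" --pt "0 0 0" --pt "0 0 0" --roll '[0,0,0,0]' --grip '[0.36,0.36,0.36,0.36]'

```text
clock: 4.55
ee_pos: [0.4967, 0.0432, 0.1791]
eef_rot: [0.123, 0.992, -0.0, -0.0]
wrist_force: [-0.3, 0.2, 0.6]
grip_width: 0.0307
gripper_force: 0.0
```

```bash
cat > tip.py <<'E'
from h import *
s=telemetry.state();c,W=wcloud();M=R.from_quat(s["eef_rot"]).as_matrix()
P=((W-s["ee_pos"])@M)*1000
m=(P[...,2]<80)&(c["range_z"]>0)&(abs(P[...,1])<60)&(abs(P[...,0])<14)
Q=P[m];q=Q[Q[:,2]>-30]
print(s["ee_pos"],s["grip_width"],"max z pct",np.percentile(q[:,2],[50,80,90,95,99,100]).round(1),"y",np.percentile(q[:,1],[1,50,99]).round(),"x",np.percentile(q[:,0],[1,99]).round())
print(np.histogram(Q[:,2],bins=range(-40,40,4)))
E
python3 tip.py
```

```text
[0.49668793 0.04318471 0.17910919] 0.03070127001369584 max z pct [-20.7 -14.1 -11.1  -9.   -5.9  -3.8] y [-28.  16.  29.] x [-10.  12.]
(array([360, 448, 431, 406, 380, 333, 289, 184,  57,   1,   0,   0,   0,
         0,   0,   0,   0,   0,   0]), array([-40, -36, -32, -28, -24, -20, -16, -12,  -8,  -4,   0,   4,   8,
        12,  16,  20,  24,  28,  32,  36]))
```

Call:
step_arm --pt "0 0 0" --pt "0 0 0" --pt "0 0 0" --roll '[0,0,0]' --grip '[0.1,0.1,0.1]'

```text
clock: 4.97
ee_pos: [0.4967, 0.0432, 0.1794]
eef_rot: [0.123, 0.992, 0.0, 0.0]
wrist_force: [-0.6, 0.0, -0.2]
grip_width: 0.0085
gripper_force: 0.0
```

```bash
python3 tip.py; python3 go.py 498.5 44 100 76.5
```

```text
[0.49669082 0.04318985 0.1793524 ] 0.00852042675922838 max z pct [-21.1 -13.4 -10.8  -9.1  -7.3  -5.8] y [-17.  -4.  18.] x [-9. 12.]
(array([266, 321, 330, 355, 322, 242, 229, 197,  36,   0,   0,   0,   0,
         0,   0,   0,   0,   0,   0]), array([-40, -36, -32, -28, -24, -20, -16, -12,  -8,  -4,   0,   4,   8,
        12,  16,  20,  24,  28,  32,  36]))
clock 5.025 at [496.7  43.2 179.4] yang 75.8 tilt [ 0.  0. -1.] roll -0.7 slide after roll cm [-0.16  0.12  7.94] n 1.270236263021527 w 0.008510373421080587 j [ 0.41  0.21 -0.37 -0.   -0.99 -2.23]
```

The tips are about 6–7 mm behind the TCP when nearly closed, not 22 mm ahead. I'll use tip z = TCP z + 7 mm and descend again.

Call:
step_arm --pt "-0.16 0.12 4" --pt "0 0 5" --pt "0 0 4" --pt "0 0 2" --pt "0 0 1" --pt "0 0 0.6" --pt "0 0 0" --pt "0 0 0" --roll '[-0.7,0,0,0,0,0,0,0]' --grip '[0.65,0.65,0.65,0.65,0.65,0.65,0.65,0.3]'

```text
clock: 6.02
ee_pos: [0.4992, 0.0442, 0.0141]
eef_rot: [0.117, 0.993, 0.0, 0.001]
wrist_force: [-0.2, 0.1, 0.4]
grip_width: 0.0384
gripper_force: 0.0
```

Call:
step_arm --pt "0 0 0" --pt "0 0 0" --pt "0 0 0" --roll '[0,0,0]' --grip '[0,0,0]'

```text
clock: 6.4
ee_pos: [0.4991, 0.0442, 0.014]
eef_rot: [0.117, 0.993, 0.0, 0.001]
wrist_force: [-1.4, 0.6, 4.9]
grip_width: 0.029
gripper_force: 34.4
```

```bash
python3 go.py 522 -325 180 76.5
```

```text
clock 6.4 at [499.1  44.2  14. ] yang 76.5 tilt [ 0.001  0.001 -1.   ] roll 0.0 slide after roll cm [-10.85 -35.36 -16.6 ] n 6.487026696112936 w 0.028968870423580963 j [ 0.41  0.45 -0.55  0.   -0.57 -2.22]
```

Call:
step_arm --pt "0 0 -4" --pt "0 0 -4" --pt "0 0 -4" --pt "-1.55 -5 -0.66" --pt "-1.55 -5 -0.66" --pt "-1.55 -5 -0.66" --pt "-1.55 -5 -0.66" --pt "-1.55 -5 -0.66" --roll '[0,0,0,0,0,0,0,0]' --grip '[0,0,0,0,0,0,0,0]'

```text
clock: 7.4
ee_pos: [0.5152, -0.2188, 0.1658]
eef_rot: [0.117, 0.993, 0.0, -0.0]
wrist_force: [1.2, 0.3, -0.8]
grip_width: 0.0288
gripper_force: 33.8
```

Call:
step_arm --pt "-1.55 -5 -0.66" --pt "-1.55 -5.36 -0.66" --pt "0 0 0" --pt "0 0 4" --pt "0 0 4" --pt "0 0 3" --pt "0 0 0" --pt "0 0 0" --roll '[0,0,0,0,0,0,0,0]' --grip '[0,0,0,0,0,0,0,0]'

```text
clock: 8.4
ee_pos: [0.5225, -0.325, 0.0705]
eef_rot: [0.117, 0.993, -0.0, 0.001]
wrist_force: [0.3, -0.1, 0.2]
grip_width: 0.029
gripper_force: 33.8
```

Call:
step_arm --pt "0 0 1.5" --pt "0 0 0" --pt "0 0 0" --pt "0 0 0" --pt "0 0 -4" --pt "0 0 -5" --pt "0 0 -4" --pt "0 0 0" --roll '[0,0,0,0,0,0,0,6.5]' --grip '[0,0.6,0.6,0.6,0.6,0.6,0.6,0.6]'

```text
clock: 9.4
ee_pos: [0.5238, -0.3261, 0.1895]
eef_rot: [0.175, 0.985, -0.001, 0.005]
wrist_force: [-0.0, -0.1, -0.3]
grip_width: 0.0513
gripper_force: 0.0
```

```bash
python3 go.py 487 -42 150 70; python3 - <<'E'
from h import *
t=cap("top");V=cloud(t);g=t["pixels"].mean(2)
np.savez("top1.npz",**t)
reg=(abs(V[...,0]-.52)<.06)&(abs(V[...,1]+.34)<.06)
rects(V,reg,.035,.07,20)
reg=(abs(V[...,0]-.51)<.065)&(abs(V[...,1])<.085)
rects(V,reg,.025,.05,20)
cv2.imwrite("pics/t1.png",cv2.resize(t["pixels"][170:290,150:480,::-1],None,fx=2.4,fy=2.4))
E
```

```text
clock 9.4 at [ 523.8 -326.1  189.5] yang 69.9 tilt [ 0.009 -0.004 -1.   ] roll -0.1 slide after roll cm [13.17 25.44  3.95] n 4.62644622103991 w 0.051255457505122934 j [-0.29  0.39 -0.08  0.   -1.09 -1.63]
154 [410. 234.] ctr [ 511.4 -319.4] size [30.5 39.7] z [36. 41. 47.] corners [[488.0, -329.0], [527.0, -339.0], [534.0, -310.0], [496.0, -300.0]]
157 [307. 246.] ctr [485.5 -41.1] size [29.4 39.5] z [26.6 31.3 35.3] corners [[462.0, -48.0], [499.0, -62.0], [509.0, -34.0], [472.0, -20.0]]
```

View pics/t1.png

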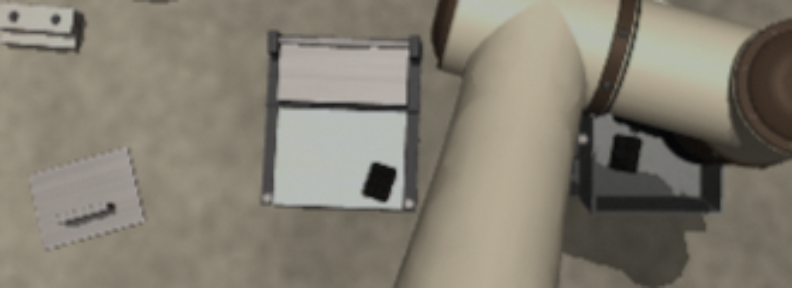

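Pad A lies flat in the bin (crop 625,153). Pad B is still on the platen at (380,182). Moving to pad B.

Call:
step_arm --pt "2.6 5.1 0.8" --pt "2.6 5.1 0.8" --pt "2.65 5.1 0.8" --pt "2.65 5.1 0.8" --pt "2.65 5.1 0.8" --pt "0 0 5" --pt "0 0 5" --pt "0 0 0" --roll '[0,0,0,0,0,0,0,0]' --grip '[0.65,0.65,0.65,0.65,0.65,0.65,0.65,0.65]'

```text
clock: 10.45
ee_pos: [0.482, -0.0411, 0.0415]
eef_rot: [0.173, 0.985, -0.002, -0.004]
wrist_force: [0.9, -0.7, 0.4]
grip_width: 0.0554
gripper_force: 0.0
```

```bash
python3 go.py 486.5 -42 14 70
```

```text
clock 10.45 at [482.  -41.1  41.5] yang 70.1 tilt [-0.009 -0.002 -1.   ] roll 0.1 slide after roll cm [-0.46  0.07  2.75] n 0.4462510561469465 w 0.05537497697402534 j [ 0.25  0.38 -0.56 -0.   -0.64 -2.17]
```

Call:
step_arm --pt "0 0 1" --pt "0 0 0" --pt "0 0 0" --roll '[0,0,0]' --grip '[0.65,0.65,0.65]'

```text
clock: 10.82
ee_pos: [0.4861, -0.0406, 0.0358]
eef_rot: [0.173, 0.985, 0.001, 0.001]
wrist_force: [0.2, 0.7, 0.4]
grip_width: 0.0555
gripper_force: 0.0
```

```bash
python3 go.py 486.5 -42 14 70
```

```text
clock 10.825 at [486.1 -40.6  35.8] yang 70.0 tilt [ 0.003  0.001 -1.   ] roll 0.0 slide after roll cm [-0.08 -0.12  2.18] n 0.3492903991002108 w 0.055466745997104015 j [ 0.25  0.39 -0.56  0.   -0.61 -2.17]
```

Call:
step_arm --pt "0 -0.12 1" --pt "0 0 1.2" --pt "0 0 0" --pt "0 0 0" --pt "0 0 0" --pt "0 0 0" --pt "0 0 0" --roll '[0,0,0,0,0,0,0]' --grip '[0.65,0.65,0.65,0.3,0,0,0]'

```text
clock: 11.7
ee_pos: [0.4849, -0.0417, 0.0127]
eef_rot: [0.173, 0.985, 0.0, 0.0]
wrist_force: [0.7, 0.6, -0.3]
grip_width: 0.029
gripper_force: 34.9
```

```bash
python3 go.py 525 -355 180 70
```

```text
clock 11.7 at [484.9 -41.7  12.7] yang 70.0 tilt [ 0.  0. -1.] roll 0.0 slide after roll cm [-14.48 -28.07 -16.73] n 5.719639882095634 w 0.02900026175441195 j [ 0.25  0.43 -0.58 -0.   -0.56 -2.17]
```

Call:
step_arm --pt "0 0 -4" --pt "0 0 -4" --pt "0 0 -4" --pt "-2.41 -4.68 -0.8" --pt "-2.41 -4.68 -0.8" --pt "-2.41 -4.68 -0.8" --pt "-2.41 -4.68 -0.8" --pt "-2.41 -4.68 -0.8" --roll '[0,0,0,0,0,0,0,0]' --grip '[0,0,0,0,0,0,0,0]'

```text
clock: 12.7
ee_pos: [0.518, -0.3044, 0.1727]
eef_rot: [0.173, 0.985, 0.0, -0.0]
wrist_force: [1.2, 0.7, -0.8]
grip_width: 0.0291
gripper_force: 34.9
```

Call:
step_arm --pt "-2.41 -4.68 -0.8" --pt "0 0 0" --pt "0 0 4" --pt "0 0 4" --pt "0 0 3" --pt "0 0 0.7" --pt "0 0 0" --pt "0 0 0" --roll '[0,0,0,0,0,0,0,0]' --grip '[0,0,0,0,0,0,0,0]'

```text
clock: 13.7
ee_pos: [0.5259, -0.3552, 0.0653]
eef_rot: [0.173, 0.985, -0.0, 0.001]
wrist_force: [-0.2, 0.2, -0.7]
grip_width: 0.0292
gripper_force: 34.9
```

Call:
step_arm --pt "0 0 0" --pt "0 0 0" --pt "0 0 0" --pt "0 0 -4" --pt "0 0 -5" --pt "0 0 -5" --pt "0 0 0" --pt "0 0 0" --roll '[0,0,0,0,0,0,-10.4,-10.4]' --grip '[0.5,0.5,0.5,0.5,0.5,0.5,0.5,0.5]'

```text
clock: 14.7
ee_pos: [0.525, -0.355, 0.2046]
eef_rot: [-0.01, 1.0, -0.0, 0.001]
wrist_force: [-0.8, -0.2, -0.2]
grip_width: 0.0427
gripper_force: 0.0
```

Call:
step_arm --pt "0 0 0" --pt "0 0 0" --pt "0 0 0" --pt "0 0 0" --pt "0 0 0" --pt "0 0 0" --pt "0 0 0" --pt "0 0 0" --roll '[-10.4,-10.4,-10.4,-10.4,-10.4,-10.4,-10.4,-10.4]' --grip '[0.5,0.5,0.5,0.5,0.5,0.5,0.5,0.5]'

```text
clock: 15.7
ee_pos: [0.5247, -0.355, 0.2035]
eef_rot: [-0.672, 0.741, 0.0, 0.0]
wrist_force: [-0.4, 0.1, 0.1]
grip_width: 0.0428
gripper_force: 0.0
```

Call:
step_arm --pt "0 0 0" --pt "0 0 0" --pt "0 0 0" --roll '[-10.4,-10.4,0]' --grip '[0.5,0.5,0.5]'

```text
clock: 16.08
ee_pos: [0.5247, -0.355, 0.2035]
eef_rot: [0.792, -0.611, -0.0, -0.0]
wrist_force: [-0.4, -0.5, 0.4]
grip_width: 0.043
gripper_force: 0.0
```

```bash
python3 go.py 456.5 296.5 160 194.7; python3 - <<'E'
from h import *
t=cap("top");V=cloud(t);c=cap("side");S=cloud(c)
for n,A in(("top",V),("side",S)):
    print(n)
    rects(A,(abs(A[...,0]-.52)<.06)&(abs(A[...,1]+.34)<.06),.035,.068,20)
    print("seat");rects(A,(abs(A[...,0]-.51)<.065)&(abs(A[...,1])<.085),.025,.05,20)
    print("strip");rects(A,(abs(A[...,0]-.46)<.1)&(abs(A[...,1]-.3)<.08),.016,.05,20)
E
```

```text
clock 16.075 at [ 524.7 -355.   203.5] yang -165.3 tilt [-0.  0. -1.] roll 0.0 slide after roll cm [-64.75  -9.94   4.35] n 10.504157417284624 w 0.04302065953907526 j [-0.34  0.42 -0.   -0.   -1.15  0.6 ]
top
131 [422. 216.] ctr [ 557.  -356.2] size [57.8 32.3] z [35.2 37.1 40.2] corners [[540.0, -385.0], [572.0, -385.0], [574.0, -328.0], [541.0, -327.0]]
109 [412. 234.] ctr [ 511.  -324.1] size [22.  39.2] z [35.9 41.3 47.7] corners [[490.0, -331.0], [528.0, -339.0], [532.0, -317.0], [494.0, -309.0]]
147 [434. 239.] ctr [ 496.1 -384.5] size [29.5 38.6] z [35.7 39.7 44.2] corners [[472.0, -390.0], [507.0, -406.0], [520.0, -379.0], [485.0, -363.0]]
seat
strip
80 [184. 259.] ctr [455.8 297. ] size [ 8.2 60.9] z [19.7 28.5 32.2] corners [[444.0, 325.0], [460.0, 266.0], [468.0, 269.0], [452.0, 327.0]]
side
51 [386. 175.] ctr [ 499.3 -384.3] size [30.6 37.8] z [36.2 39.9 43.6] corners [[476.0, -390.0], [510.0, -406.0], [523.0, -379.0], [489.0, -362.0]]
seat
strip
105 [276. 309.] ctr [459.2 296.5] size [ 9.6 60.9] z [17.5 27.6 31. ] corners [[447.0, 325.0], [463.0, 266.0], [472.0, 268.0], [456.0, 327.0]]
```

Both pads are in the bin. The rib is at about (457.5, 296.7), at angle 14.7°.

Call:
step_arm --pt "-5.9 -0.9 0.3" --pt "-5.9 -0.9 0.3" --pt "-5.9 -0.9 0.3" --pt "-5.9 -0.9 0.3" --pt "-5.9 -0.9 0.3" --pt "-5.9 -0.9 0.3" --pt "-5.9 -0.9 0.3" --pt "-5.9 -0.9 0.3" --roll '[0,0,0,0,0,0,0,0]' --grip '[0.5,0.5,0.5,0.5,0.5,0.5,0.5,0.5]'

```text
clock: 17.18
ee_pos: [0.4732, 0.1216, 0.1799]
eef_rot: [0.792, -0.611, 0.0, -0.001]
wrist_force: [1.1, 0.9, -0.2]
grip_width: 0.0427
gripper_force: 0.0
```

Call:
step_arm --pt "-5.9 -0.9 0.3" --pt "-5.9 -0.9 0.3" --pt "-5.75 -0.9 0.3" --pt "0 0 0" --pt "0 0 0" --roll '[0,0,0,0,0]' --grip '[0.5,0.5,0.5,0.5,0.5]'

```text
clock: 17.8
ee_pos: [0.4544, 0.296, 0.1703]
eef_rot: [0.792, -0.61, -0.0, 0.0]
wrist_force: [-0.3, -0.4, 0.9]
grip_width: 0.0426
gripper_force: 0.0
```

```bash
python3 go.py 457.5 296.7 8 194.7;python3 - <<'E'
from h import *
c,W=wcloud()
rects(W,(abs(W[...,0]-.46)<.1)&(abs(W[...,1]-.3)<.08),.018,.05,50)
rects(W,(abs(W[...,0]-.47)<.1)&(abs(W[...,1]-.3)<.1),.0022,.008,500)
E
```

```text
clock 17.8 at [454.4 296.  170.3] yang -165.2 tilt [-0.001 -0.001 -1.   ] roll 0.1 slide after roll cm [ 1.000e-02 -3.100e-01  1.623e+01] n 2.5975788300889935 w 0.04257920009661996 j [ 0.88  0.29 -0.28 -0.   -1.   -0.62]
608 [313. 180.] ctr [458.3 295.8] size [ 7.2 59.7] z [28.4 29.7 30.9] corners [[447.0, 324.0], [462.0, 266.0], [469.0, 268.0], [454.0, 326.0]]
10814 [293. 172.] ctr [475.5 300.7] size [ 90.  118.8] z [2.7 3.8 5. ] corners [[417.0, 347.0], [447.0, 232.0], [534.0, 255.0], [504.0, 370.0]]
```

Call:
step_arm --pt "0 -0.4 5" --pt "0 0 5" --pt "0 0 3.5" --pt "0 0 1.5" --pt "0 0 1" --pt "0 0 0.7" --pt "0 0 0" --pt "0 0 0" --roll '[0,0,0,0,0,0,0,0]' --grip '[0.5,0.5,0.5,0.5,0.5,0.5,0.5,0.4]'

```text
clock: 18.85
ee_pos: [0.459, 0.2978, 0.0043]
eef_rot: [0.792, -0.61, 0.0, -0.001]
wrist_force: [0.4, 0.9, -0.3]
grip_width: 0.0341
gripper_force: 0.0
```

Call:
step_arm --pt "0 0 0" --pt "0 0 0" --pt "0 0 0" --pt "0 0 0" --pt "0 0 0" --roll '[0,0,0,0,0]' --grip '[0,0,0,0,0]' --squeeze 100

```text
clock: 19.48
ee_pos: [0.4588, 0.2976, 0.0043]
eef_rot: [0.793, -0.61, 0.0, -0.0]
wrist_force: [-1.9, 0.1, 6.7]
grip_width: 0.0055
gripper_force: 98.6
```

```bash
python3 go.py 458 296 80 194.7
```

```text
clock 19.475 at [458.8 297.6   4.3] yang -165.2 tilt [ 0.001  0.001 -1.   ] roll 0.1 slide after roll cm [ 0.13  0.12 -7.57] n 1.2121056264333105 w 0.005537391072493039 j [ 0.87  0.52 -0.44  0.   -0.61 -0.61]
```

Call:
step_arm --pt "0 0 -2" --pt "0 0 -3" --pt "0 0 -3.5" --pt "0 0 0" --pt "0 0 0" --pt "0 0 0" --roll '[0,0,0,9,9,0]' --grip '[0,0,0,0,0,0]'

```text
clock: 20.23
ee_pos: [0.4579, 0.2967, 0.0877]
eef_rot: [-0.688, 0.726, 0.0, -0.001]
wrist_force: [1.6, 0.3, -3.0]
grip_width: 0.0062
gripper_force: 98.1
```

```bash
python3 go.py 487 8 90 176.8; python3 - <<'E'
from h import *
c,W=wcloud();print(telemetry.state()["wrist_force"])
rects(W,(abs(W[...,0]-.47)<.1)&(abs(W[...,1]-.3)<.1)&(abs(W[...,2]-.09)<.012),.06,.2,300)
E
```

```text
clock 20.225 at [457.9 296.7  87.7] yang 176.9 tilt [-0.002 -0.001 -1.   ] roll 0.1 slide after roll cm [28.66 -4.51 -0.23] n 4.642129652836953 w 0.006211546506809259 j [ 0.87  0.4  -0.37 -0.   -0.81 -0.93]
[-0.43130756  0.81658186 -3.42488977]
28448 [272. 193.] ctr [474.7 277.4] size [86.6 90.5] z [86.  87.1 88.1] corners [[427.0, 237.0], [518.0, 232.0], [522.0, 318.0], [432.0, 323.0]]
514 [317. 344.] ctr [460.1 347.8] size [15.6 15.3] z [86.1 87.  87.9] corners [[452.0, 341.0], [467.0, 339.0], [468.0, 355.0], [453.0, 356.0]]
```

Strip lifted, level and at -3°. Moving it in front of the leaf, above the platen.

Call:
step_arm --pt "5.7 -0.9 0" --pt "5.7 -0.9 0" --pt "5.7 -0.9 0" --pt "5.7 -0.9 0" --pt "5.8 -0.9 0" --pt "0 0 2" --pt "0 0 0" --pt "0 0 0" --roll '[0,0,0,0,0,0,0,0]' --grip '[0,0,0,0,0,0,0,0]'

```text
clock: 21.28
ee_pos: [0.4881, 0.0097, 0.0688]
eef_rot: [-0.688, 0.726, -0.0, 0.0]
wrist_force: [-0.1, 0.3, -2.6]
grip_width: 0.0057
gripper_force: 97.9
```

```bash
python3 go.py 487 8 24 176.8; python3 - <<'E'
from h import *
c,W=wcloud();z=W[...,2];x=W[...,0];y=W[...,1]
cv2.imwrite("pics/w3.png",c["pixels"][...,::-1])
np.savez("w3.npz",W=W,p=c["pixels"])
print("strip");rects(W,(abs(y)<.1)&(x<.62),.055,.085,300)
print("leaf/lugs");rects(W,(abs(y)<.12),.022,.045,100)
print("seat low");rects(W,(abs(y)<.12),.005,.02,100)
t=cap("top");V=cloud(t);np.savez("t3.npz",W=V,p=t["pixels"])
print("top strip");rects(V,(abs(V[...,1])<.1)&(V[...,0]<.62),.055,.085,20)
print("top leaf");rects(V,(abs(V[...,1])<.12)&(V[...,0]<.7),.022,.045,20)
E
```

```text
clock 21.275 at [488.1   9.7  68.8] yang 177.0 tilt [ 0. -0. -1.] roll 0.2 slide after roll cm [0.18 0.1  4.48] n 0.7169759033223558 w 0.0056917247391073756 j [ 0.35  0.34 -0.53  0.   -0.7  -0.41]
strip
28482 [272. 193.] ctr [504.7  -9.6] size [85.8 90.3] z [67.2 68.2 69.3] corners [[457.0, -50.0], [548.0, -55.0], [552.0, 31.0], [462.0, 36.0]]
496 [317. 344.] ctr [490.5  60.9] size [15.3 15.2] z [67.2 68.2 69.1] corners [[483.0, 54.0], [498.0, 53.0], [498.0, 68.0], [483.0, 69.0]]
leaf/lugs
36361 [ 88. 197.] ctr [616.4  -2. ] size [176.4  79.6] z [27.7 28.9 37.6] corners [[569.0, -86.0], [648.0, -93.0], [664.0, 83.0], [584.0, 89.0]]
seat low
19212 [221. 106.] ctr [536.7 -42.8] size [183.6 171.7] z [ 5.4 12.2 16.5] corners [[419.0, 2.0], [485.0, -157.0], [654.0, -87.0], [589.0, 72.0]]
131 [120. 325.] ctr [628.2  85.3] size [ 7.2 22.2] z [10.9 12.1 18.9] corners [[617.0, 85.0], [638.0, 79.0], [640.0, 85.0], [619.0, 92.0]]
top strip
553 [302. 238.] ctr [502.4 -22.9] size [56.1 89.8] z [64.5 67.7 70.8] corners [[457.0, -50.0], [547.0, -52.0], [548.0, 5.0], [458.0, 6.0]]
top leaf
1541 [292. 199.] ctr [616.3  -1. ] size [176.1  80.1] z [24.5 28.2 37.7] corners [[572.0, -87.0], [652.0, -91.0], [661.0, 85.0], [581.0, 89.0]]
```

View pics/w3.png

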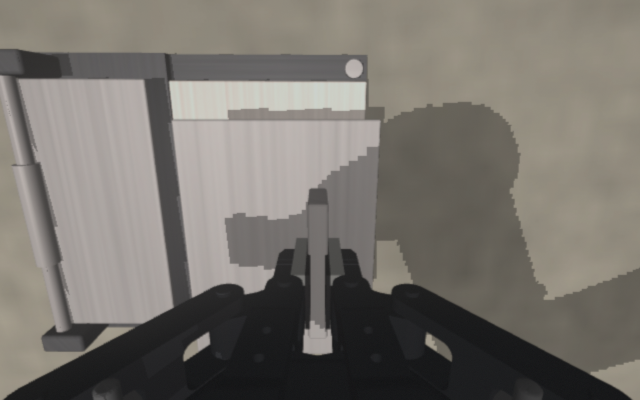

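```bash
cat > fit.py <<'E'
import numpy as np,sys
for f in ("w3.npz","t3.npz"):
    W=np.load(f)["W"].reshape(-1,3)*1000;x,y,z=W.T
    def edge(m,ax,sgn,lo,hi,st=5):
        # ax: extreme coordinate; bin along other
        P=W[m];o=1-ax;pts=[]
        for b in np.arange(lo,hi,st):
            k=P[(P[:,o]>=b)&(P[:,o]<b+st)]
            if len(k)>3:
                q=k[:,ax]; pts.append((b+st/2,np.percentile(q,99 if sgn>0 else 1)))
        pts=np.array(pts); 
        if len(pts)<3: return None
        c=np.polyfit(*pts.T,1); r=pts[:,1]-np.polyval(c,pts[:,0]); k=abs(r)<2*np.median(abs(r))+.5
        c=np.polyfit(*pts[k].T,1); return np.degrees(np.arctan(c[0])).round(2),c
    leaf=(z>26)&(z<31)&(abs(y)<78)&(x<640)
    for n,e,q in (("lip",edge(leaf,0,-1,-65,65),0),("leaf+y",edge((z>26)&(z<31)&(abs(y)<90)&(x>590)&(x<630),1,1,592,628),605),("leaf-y",edge((z>26)&(z<31)&(abs(y)<90)&(x>590)&(x<630),1,-1,592,628),605)):
        if e: print(f,n,e[0],"at",q,np.polyval(e[1],q).round(1))
    st=(z>62)&(z<72)&(abs(y)<80)&(x<575)&(x>440)
    for n,e,q in (("front",edge(st,0,1,-45,30),0),("rear",edge(st,0,-1,-45,10),0),("side-y",edge(st,1,-1,475,540),505)):
        if e: print(f,n,e[0],"at",q,np.polyval(e[1],q).round(1))
E
python3 fit.py
```

```text
w3.npz lip 3.28 at 0 578.8
w3.npz leaf+y 3.73 at 605 68.6
w3.npz leaf-y -3.24 at 605 -76.0
w3.npz front 3.54 at 0 549.3
w3.npz rear 2.71 at 0 461.0
w3.npz side-y -2.8 at 505 -52.1
t3.npz lip 2.75 at 0 578.4
t3.npz leaf+y -5.35 at 605 71.0
t3.npz leaf-y -6.6 at 605 -73.7
t3.npz front 5.59 at 0 547.9
t3.npz rear 9.86 at 0 462.8
t3.npz side-y -4.03 at 505 -49.5
```

Lip is at x=578.6 and strip nose at 549.3, so home is 57 mm ahead. The strip is 3 mm too far toward +y and its yaw matches the seat. Lowering now with the 3 mm correction.

Call:
step_arm --pt "0.3 0 2" --pt "0 0 1.5" --pt "0 0 0.8" --pt "0 0 0.3" --pt "0 0 0" --pt "0 0 0" --roll '[0,0,0,0,0,0]' --grip '[0,0,0,0,0,0]'

```text
clock: 22.12
ee_pos: [0.488, 0.0064, 0.023]
eef_rot: [-0.687, 0.726, -0.0, 0.001]
wrist_force: [-0.1, -0.5, -3.5]
grip_width: 0.0058
gripper_force: 98.3
```

```bash
python3 go.py 545 2 22 176.8; python3 -c "
from h import *
print(telemetry.state()['wrist_force'])"
```

```text
clock 22.125 at [488.    6.4  23. ] yang 176.8 tilt [ 0.001  0.    -1.   ] roll 0.0 slide after roll cm [ 0.12 -5.71  0.1 ] n 0.9144265720068553 w 0.0057986818287280514 j [ 0.35  0.42 -0.57  0.   -0.58 -0.4 ]
[-0.10810484 -0.48081306 -3.45307113]
```

Call:
step_arm --pt "0 -0.8 0.07" --pt "0 -0.8 0" --pt "0 -0.7 0" --pt "0 -0.6 0" --pt "0 -0.6 0" --pt "0 -0.6 0" --pt "0 -0.6 0" --pt "0 0 0" --roll '[0,0,0,0,0,0,0,0]' --grip '[0,0,0,0,0,0,0,0]'

```text
clock: 23.12
ee_pos: [0.535, 0.0037, 0.0218]
eef_rot: [-0.687, 0.726, -0.0, 0.0]
wrist_force: [-0.1, 1.2, -3.3]
grip_width: 0.006
gripper_force: 98.3
```

```bash
python3 go.py 545 2 22 176.8; python3 - <<'E'
from h import *
c,W=wcloud();z=W[...,2]
np.savez("w3.npz",W=W)
P=W.reshape(-1,3)*1000
k=(P[:,0]>590)&(P[:,0]<640)&(abs(P[:,1])<70)&(P[:,2]>22)&(P[:,2]<50)
A=np.c_[P[k][:,:2],np.ones(k.sum())];print("leaf plane",np.linalg.lstsq(A,P[k][:,2],rcond=None)[0],np.median(P[k][:,2]),k.sum())
k=(P[:,0]>480)&(P[:,0]<570)&(abs(P[:,1])<50)&(P[:,2]>17)&(P[:,2]<25)
A=np.c_[P[k][:,:2],np.ones(k.sum())];print("strip plane",np.linalg.lstsq(A,P[k][:,2],rcond=None)[0],np.median(P[k][:,2]),k.sum())
E
```

```text
clock 23.125 at [535.    3.7  21.8] yang 176.8 tilt [ 0.  0. -1.] roll 0.0 slide after roll cm [ 0.11 -1.   -0.02] n 0.16179430738459688 w 0.0059970599027880725 j [ 0.31  0.48 -0.46  0.   -0.64 -0.37]
leaf plane [5.66085311e-04 2.23648683e-04 2.84045603e+01] 28.742784847205634 25012
strip plane [ 4.14326189e-03 -2.06853992e-03  1.88980048e+01] 21.207375405869733 15803
```

Call:
step_arm --pt "0 -0.4 0" --pt "0 -0.3 0" --pt "0 -0.1 0" --pt "0 -0.1 0" --pt "0 0 0" --roll '[0,0,0,0,0]' --grip '[0,0,0,0,0]'

```text
clock: 23.8
ee_pos: [0.5435, 0.0031, 0.0218]
eef_rot: [-0.687, 0.726, 0.0, -0.0]
wrist_force: [0.5, -0.3, -4.3]
grip_width: 0.006
gripper_force: 98.3
```

Call:
step_arm --pt "0 -0.1 0" --pt "0 -0.1 0" --pt "0 0 0" --roll '[0,0,0]' --grip '[0,0,0]'

```text
clock: 24.18
ee_pos: [0.5445, 0.0029, 0.0215]
eef_rot: [-0.687, 0.727, 0.001, -0.001]
wrist_force: [-2.8, 1.7, -1.6]
grip_width: 0.0057
gripper_force: 98.4
```

Call:
step_arm --pt "0 -0.1 0" --pt "0 0 0" --roll '[0,0]' --grip '[0,0]'

```text
clock: 24.42
ee_pos: [0.5445, 0.0027, 0.0214]
eef_rot: [-0.687, 0.727, 0.001, -0.002]
wrist_force: [-4.8, 1.0, -1.3]
grip_width: 0.0059
gripper_force: 98.7
```

The stop has been felt (-5 N in x). Easing off 1.5 mm and pressing down.

Call:
step_arm --pt "0 0.15 0" --pt "0 0 0.2" --pt "0 0 0.15" --pt "0 0 0.1" --pt "0 0 0.1" --pt "0 0 0" --pt "0 0 0" --roll '[0,0,0,0,0,0,0]' --grip '[0,0,0,0,0,0,0]'

```text
clock: 25.3
ee_pos: [0.5444, 0.0028, 0.0177]
eef_rot: [-0.687, 0.726, 0.0, -0.0]
wrist_force: [-8.0, 0.6, 8.4]
grip_width: 0.0058
gripper_force: 100.1
```

Call:
step_arm --pt "0 0.1 0.1" --pt "0 0 0.1" --pt "0 0 0" --pt "0 0 0" --roll '[0,0,0,0]' --grip '[0,0,0,0]'

```text
clock: 25.8
ee_pos: [0.5445, 0.0029, 0.0165]
eef_rot: [-0.688, 0.726, -0.001, 0.0]
wrist_force: [-6.3, 0.1, 11.7]
grip_width: 0.0059
gripper_force: 100.7
```

Call:
step_arm --pt "0 0 0.1" --pt "0 0 0.1" --pt "0 0 0.1" --pt "0 0 0" --pt "0 0 0" --roll '[0,0,0,0,0]' --grip '[0,0,0,0,0]'

```text
clock: 26.42
ee_pos: [0.5445, 0.0029, 0.0162]
eef_rot: [-0.688, 0.726, -0.001, 0.0]
wrist_force: [-13.0, 1.5, 30.6]
grip_width: 0.0059
gripper_force: 103.1
```

```bash
cat > chk.py <<'E'
from h import *
print(telemetry.state()['wrist_force'])
c,W=wcloud()
np.savez("w3.npz",W=W,p=c["pixels"]);cv2.imwrite("pics/w5.png",c["pixels"][...,::-1])
P=W.reshape(-1,3)*1000
for n,x0,x1,z0,z1 in (("leaf",590,640,22,50),("strip",520,572,10,24)):
    k=(P[:,0]>x0)&(P[:,0]<x1)&(abs(P[:,1])<50)&(P[:,2]>z0)&(P[:,2]<z1)
    A=np.c_[P[k][:,:2],np.ones(k.sum())];print(n,np.linalg.lstsq(A,P[k][:,2],rcond=None)[0].round(4),np.median(P[k][:,2]),k.sum())
k=(P[:,0]>440)&(P[:,0]<575)&(abs(P[:,1])<62)&(P[:,2]>12.0)&(P[:,2]<22)
k2=(abs(P[:,1])<100)&(P[:,0]<570)&(P[:,0]>500)&(P[:,1]<-62)
for b in range(-90,-40,4):
    q=P[k2|((P[:,0]>505)&(P[:,0]<560))];q=q[(q[:,1]>=b)&(q[:,1]<b+4)&(q[:,0]>505)&(q[:,0]<560)];print(b,len(q),np.median(q[:,2]).round(1) if len(q) else None,end="; ")
print()
for b in range(470,520,3):
    q=P[(P[:,0]>=b)&(P[:,0]<b+3)&(P[:,1]>-45)&(P[:,1]<-20)];print(b,np.median(q[:,2]).round(1) if len(q) else None,end="; ")
E
python3 chk.py
```

```text
[-13.03415348   1.52711715  30.60555556]
leaf [ 5.0000e-04 -2.0000e-04  2.8461e+01] 28.755932003806148 18698
strip [1.00000e-04 1.00000e-04 1.57121e+01] 15.721516813035578 11856
-90 994 5.4; -86 1241 5.7; -82 1211 5.8; -78 1164 5.7; -74 1163 11.5; -70 1234 11.7; -66 1203 11.7; -62 1211 11.8; -58 1211 15.5; -54 1159 15.6; -50 1135 15.5; -46 1114 15.6; -42 1089 15.5; 
470 11.7; 473 11.7; 476 11.6; 479 11.7; 482 11.6; 485 11.7; 488 11.7; 491 11.7; 494 11.7; 497 11.6; 500 11.7; 503 11.6; 506 11.7; 509 11.7; 512 11.8; 515 15.6; 518 15.7;
```

The strip is flat (top at 15.7 mm), the platen is flush (11.7 mm), the leaf is level, and the press is a steady 30 N. Handing in.

```bash
python3 -c "
from h import *
print(job.close_job())"
```

```text
the job is handed in; nothing more can be done
None
```

The job is handed in, but no pass or fail result came back: both pads are in the bin, and the strip is home against the stop and held flat under about 30 N, with the platen fully down and the leaf level.

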